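# Sort spool adapters through the shutter gauge

### The job

Turn the rotary handle on the sorting station fully on so that the shutter uncovers the gauge bore, then try the collar of each spool adapter in the bore: let those that fit drop through into the station, and put those that are too big in the tray of the spoon rest. When all of them are sorted turn the handle fully off again, and leave the other things on the table where they are.

Things in the scene. Friction and masses are not known exactly. Their poses are not given: they have to be found in the camera images.
- adapter_1: Spool adapter, loose, standing upright: a heavy round steel collar 20 mm tall (foot edge bevelled 2 mm over the lowest 3 mm) with a coaxial light white plastic grip stem above it, 14 mm in diameter, 32 mm tall; 52 mm overall, about 70 g. Some have a 26 mm collar, others 30 mm; the stems are alike. Origin: centre of the foot; z along the stem. May be absent.
- adapter_2: Spool adapter, loose, standing upright: a heavy round steel collar 20 mm tall (foot edge bevelled 2 mm over the lowest 3 mm) with a coaxial light white plastic grip stem above it, 14 mm in diameter, 32 mm tall; 52 mm overall, about 70 g. Some have a 26 mm collar, others 30 mm; the stems are alike. Origin: centre of the foot; z along the stem. May be absent.
- adapter_3: Spool adapter, loose, standing upright: a heavy round steel collar 20 mm tall (foot edge bevelled 2 mm over the lowest 3 mm) with a coaxial light white plastic grip stem above it, 14 mm in diameter, 32 mm tall; 52 mm overall, about 70 g. Some have a 26 mm collar, others 30 mm; the stems are alike. Origin: centre of the foot; z along the stem. May be absent.
- adapter_4: Spool adapter, loose, standing upright: a heavy round steel collar 20 mm tall (foot edge bevelled 2 mm over the lowest 3 mm) with a coaxial light white plastic grip stem above it, 14 mm in diameter, 32 mm tall; 52 mm overall, about 70 g. Some have a 26 mm collar, others 30 mm; the stems are alike. Origin: centre of the foot; z along the stem. May be absent.
- adapter_5: Spool adapter, loose, standing upright: a heavy round steel collar 20 mm tall (foot edge bevelled 2 mm over the lowest 3 mm) with a coaxial light white plastic grip stem above it, 14 mm in diameter, 32 mm tall; 52 mm overall, about 70 g. Some have a 26 mm collar, others 30 mm; the stems are alike. Origin: centre of the foot; z along the stem. May be absent.
- adapter_6: Spool adapter, loose, standing upright: a heavy round steel collar 20 mm tall (foot edge bevelled 2 mm over the lowest 3 mm) with a coaxial light white plastic grip stem above it, 14 mm in diameter, 32 mm tall; 52 mm overall, about 70 g. Some have a 26 mm collar, others 30 mm; the stems are alike. Origin: centre of the foot; z along the stem. May be absent.
- station: Fixed box 160 (x) by 240 (y) mm, turned about z. Origin: centre of its underside. An 8 mm aluminium gauge plate (top at 158 mm) with the bore covers its +y part (y +10 to +120), a fixed clear cover (top at 154 mm) the rest. Below the bore a 45 degree chute, 60 mm or more below the plate, leads to a catch bay at the -y end. Side walls closed, the front (+x) one clear; the bore is the only way in.
- bore (a point): Centre of the gauge bore's mouth, level with the plate top (station frame -30, +70, 158 mm), axes as the station's. Vertical through-bore 28 mm in diameter: a 26 mm collar slides through, and the whole adapter falls down the chute once let go inside; a 30 mm collar stops at the mouth, entering at most 3 mm.
- handle_grip (a point): Middle of the shutter handle's black grip bar, on its vertical turning axis, 34 mm above the plate (station frame +45, +70, 192 mm). Bar: 70 mm long (own x axis), 13 thick (y), 28 tall, top 46 mm above the plate; grip it from above. Fixed under it a steel shutter arm points along own -x: a 46 mm disc centred 75 mm from the axis, 3 to 7 mm above the plate.
- shutter (a joint): Angle of the rotary shutter handle, rad: 0 = off, at its stop, arm pointing at the bore and disc covering it; 1.4 = on, at its stop, turned counter-clockwise seen from above, bore clear and disc over the clear cover. Friction about 0.06 N m; it stays where it is left. May start a little off its stop.
- spoon_rest: Fixed white ceramic spoon rest: a shallow rectangular tray 110 mm (x) by 200 mm (y), rim 14 mm high, walls and floor 6 mm thick, with a small flat handle tab 75 mm long beyond its -y end that is not part of the tray. Origin: centre of the tray's underside.
- hoop: Ivory hoop lying flat, 110 mm across, 10 mm high; a bystander, loose. Origin: centre of the underside.
- thimble: Steel thimble, 20 mm across, 24 mm tall; a bystander, loose. Origin: centre of the underside.
- bead_vial: Clear bead vial with a white cap, 28 mm across, 70 mm tall; a bystander, loose. Origin: centre of the underside.
- mug: Blue ceramic mug, 76 mm across, 85 mm tall; a bystander, loose. Origin: centre of the underside.
- pin_box: Wooden pin box, 40 by 70 mm, 22 mm tall; a bystander, loose. Origin: centre of the underside.
- button_tin: Round steel tin, 80 mm across, 30 mm tall; a bystander, loose. Origin: centre of the underside.
Mind the look-alikes: they are no part of the job. What is shaped like the adapter_2 but blue or yellow is not meant.

How it is judged:
By the outcome, as a careful person would: the job done as asked, in the order asked, and still so for the second after the job is handed in, with the robot touching nothing.
Of adapter_1, adapter_4, adapter_5 only 2 to 3 are there at a start; the rules pass over those that are not, and their reading is None.
Of adapter_2, adapter_3, adapter_6 only 2 to 2 are there at a start; the rules pass over those that are not, and their reading is None.
At some moment in a run one of adapter_1, adapter_2, adapter_3, adapter_4, adapter_5, adapter_6 may be knocked a few centimetres aside while the robot is not near it.
It also fails if it takes over 210 s, if anything falls off the work surface, if the arm or the gripper's body presses on something with over 40 N, if the wrist force passes 120 N, or if a joint passes its speed limit or range.

### The arm

A 7-joint arm with a two-finger parallel gripper is mounted at the origin on the work surface. World frame = base frame: x ahead of the robot, y to its left, z up, the work surface at z = 0. Lengths are in mm, angles in rad, forces in N, time in s.
With the tool pointing down it reaches from about 350 to 775 mm from the base axis. Payload 3.1 kg.
Tool frame: the origin (TCP) lies midway between the tips of the shut fingers; the grasp point (between the pads) lies behind it (robot.tcp_to_grasp is the z of the grasp point in the tool frame, in mm); z points along the fingers, y is the line along which they close (so a half turn about z gives the same grasp; the last joint's range is limited). The gripper opens to 85 mm and grips with 20 to 120 N. Pads are 22 mm wide; open, the fingers measure 114 mm over their backs; the gripper's body (76 mm by 85 mm) begins 54 mm behind the grasp point. The pads swing forward as they close: fully open they stand 13 mm farther back than shut.
Start: joints at [-1.23, 0.311, 0.014, 1.512, -0.004, 1.319, -0.027], TCP at [205.41, 510.22, 231.304] pointing down, gripper open.
Joint ranges: [-2.7, 2.7], [-0.3, 1.91], [-1.27, 1.3], [0.12, 2.57], [-1.44, 4.58], [0.2, 2.03], [-3.05, 3.05]. Speed limits (rad/s): [2.79, 2.79, 3.14, 3.14, 3.14, 3.14, 3.14].

### API

Orientations are given as a rotation vector (axis times angle).
In Python, from plant import robot gives the robot as it stands.
- The arm moves only by the tool step_arm, never from a script. Its argument "moves" is a list of rows, each an object with "grip": the finger opening in cm, from 0 to 8.54; "delta_pos": the shift along the world's x, y, z in cm, a list of three; "twist": the turn about the world's z in rad. A call has 1 to 8 rows; each row shifts and turns the commanded pose from where the row before left it; what a row does not reach is not made up. A row lasts 1/10 s, in which the tool goes at most 50 mm and 8.59 degrees, less where a joint would pass 70% of its speed; a pose out of reach is approached as far as the arm can. A call is refused whole if a number of a shift passes 5 or a number of a turn 0.15, either way. A call with a gripper value outside its range is refused whole. The fingers move at their own pace and stop on an object; the grip force is fixed at half the most. Time passes only in rows, so rows that do not move let the fingers close. It gives the time, the measured TCP pose, the force, the opening and the grip force at its end, in the units of the state.
- robot.get_state(): the state, without advancing time (a new reading comes with each control period).
- robot.snapshot(name): name is "side" or "top"; returns (picture, depth): 420x560x3 uint8, red, green, blue; 420x560 float32, mm along the optical axis (not along the pixel's ray), 0 where there is no reading.
- robot.camera_info(name): a dict with "mtx" (3x3 intrinsics, pixels), "extrinsics" (4x4, takes a point from camera to world coordinates). Camera axes: x right, y up, looking along -z (the intrinsics and any distortion apply to the point x, -y, -z); pixel columns grow to the right and rows downward; lengths in mm; the calibration is good to about 2 mm. A picture is of the moment at which its call begins. camera_info takes no time and is no camera call.
- robot.sign_off(): hands the job in; it is judged then, once.
The state is a dict: "t": time; "joints": joint angles; "qd": joint speeds; "effort": joint torques, N m; "tool_pos": TCP position; "tcp_rot": TCP orientation; "ft_force": force on the tool from outside, world axes, zero at the start; "moment": the same for the moment, N m; "finger_gap": finger opening in mm; "finger_force": force on a finger pad.
Only numpy, scipy, OpenCV 4.12 (cv2) and the standard library are available. Lean on these libraries where they do the work, as an engineer would, in place of code of your own. Each camera call takes 0.05 s, during which the arm holds its last target. There are 200 camera calls.

## Working session

There is one attempt and no reset: what is moved stays moved. The work goes in short steps, Python scripts to look and compute and a tool call to move; the robot and the scene stay as the last step left them, time stands still between calls to the robot, and variables do not carry over. Pictures are saved under pics/ and viewed, at most 14 in all, crops included, and the job is handed in when it is done.

Besides the shell and the picture viewer there is one more tool, called in YAML: its name, and indented under it one key for each argument. step_arm: Moves the arm, as the interface text tells. Its arguments: {"type":"object","properties":{"moves":{"type":"array"}},"required":["moves"]}

```bash
mkdir -p pics; ls; python3 - <<'E'
from plant import robot
import cv2,numpy as np
for n in("top","side"):
    p,d=robot.snapshot(n); cv2.imwrite(f"pics/{n}0.png",p[:,:,::-1]); np.save(f"{n}0.npy",d)
    i=robot.camera_info(n); print(n,{k:np.round(v,3).tolist() if not isinstance(v,str) else v for k,v in i.items()})
print(robot.get_state(), robot.tcp_to_grasp)
E
```

```text
pics
top {'mtx': [[409.944, 0.0, 279.422], [0.0, 409.944, 216.45], [0.0, 0.0, 1.0]], 'extrinsics': [[0.002, 0.981, -0.195, 407.642], [-1.0, 0.005, 0.017, -40.894], [0.017, 0.194, 0.981, 1139.131], [0.0, 0.0, 0.0, 1.0]]}
side {'mtx': [[402.946, 0.0, 280.323], [0.0, 402.946, 210.433], [0.0, 0.0, 1.0]], 'extrinsics': [[-0.712, 0.387, -0.586, 82.892], [-0.702, -0.375, 0.605, 485.198], [0.015, 0.842, 0.539, 612.972], [0.0, 0.0, 0.0, 1.0]]}
{'t': 0.1, 'joints': array([-1.2296983 ,  0.31167443,  0.01395675,  1.51288264, -0.00437845,
        1.31917131, -0.02721008]), 'qd': array([-8.22031256e-06,  1.15189983e-03,  6.91990007e-04, -5.39746591e-03,
       -1.28630909e-03, -9.63596832e-04, -1.49544571e-03]), 'effort': array([ 1.20637622e-03, -3.80857122e+01,  1.47047695e-01, -2.31241894e+01,
        1.22199190e-02,  8.14410072e-03, -1.33174231e-05]), 'tool_pos': array([205.17278732, 509.61137241, 230.31950464]), 'tcp_rot': array([-0.59741114, -3.08395684,  0.0032723 ]), 'ft_force': array([-0.68110768,  0.36476728, -0.08016306]), 'moment': array([ 0.05316129,  0.00672678, -0.00209368]), 'finger_force': 0.0, 'finger_gap': 85.2510634592169} -18.700000000000003
```

View pics/top0.png

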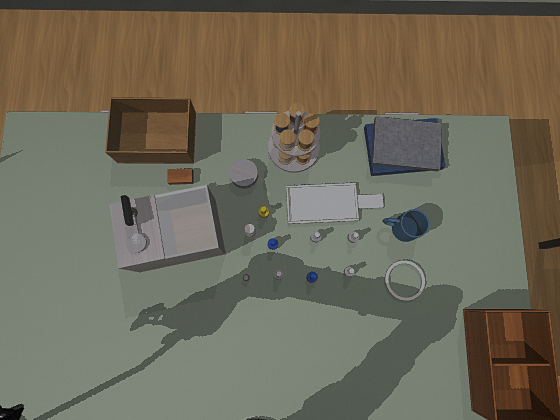

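View pics/side0.png

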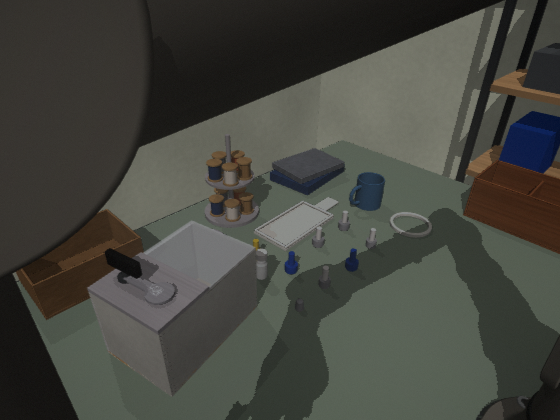

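Top view: the station is at (165,230), with its black handle bar at (127,210) and the disc at (137,241). The tray is at (323,203).

Objects that could be taken for an adapter:
- White/grey adapters: (316,236), (353,236), (350,270) and (279,274).
- Blue look-alikes: (273,243) and (312,277).
- Yellow look-alike: (264,211).
- Vial at (249,229) and thimble at (246,277).

I choose the four with a white stem and steel collar, and check them in one crop.

```bash
cat > h.py <<'E'
import numpy as np,cv2
from plant import robot
def cam(n):
    i=robot.camera_info(n); return np.array(i["mtx"]),np.array(i["extrinsics"])
def ray(n,u,v,z):
    K,E=cam(n); d=E[:3,:3]@np.array([(u-K[0,2])/K[0,0],-(v-K[1,2])/K[1,1],-1.]); o=E[:3,3]
    return o+d*(z-o[2])/d[2]
def proj(n,p):
    K,E=cam(n); c=E[:3,:3].T@(np.array(p,float)-E[:3,3]); return K[0,2]+K[0,0]*c[0]/-c[2],K[1,2]-K[1,1]*c[1]/-c[2]
def cloud(n,d):
    K,E=cam(n); v,u=np.indices(d.shape); c=np.stack([(u-K[0,2])/K[0,0]*d,-(v-K[1,2])/K[1,1]*d,-d],-1)
    return c@E[:3,:3].T+E[:3,3]
E
python3 - <<'E'
from h import *
d=np.load("top0.npy");P=cloud("top",d);im=cv2.imread("pics/top0.png")
a=cv2.resize(im[190:300,230:380],(750,550),interpolation=cv2.INTER_CUBIC);cv2.imwrite("pics/c1.png",a)
b=cv2.resize(im[180:275,105:235],(780,570),interpolation=cv2.INTER_CUBIC);cv2.imwrite("pics/c2.png",b)
def blobs(m):
    n,l,s,c=cv2.connectedComponentsWithStats(m.astype(np.uint8))
    for k in range(1,n):
        if s[k,4]>3:
            q=P[l==k]; print(np.round(c[k],1),s[k,4],np.round(q.mean(0),1),"zmax",round(q[:,2].max(),1))
box=np.zeros(d.shape,bool);box[190:300,230:380]=1
print("z 40+");blobs(box&(P[...,2]>35)&(d>0))
print("z 12-30");blobs(box&(P[...,2]>12)&(P[...,2]<35)&(d>0))
s=np.zeros(d.shape,bool);s[170:285,95:235]=1
for lo,hi in((155.5,163),(150,156),(185,230)):
    m=s&(P[...,2]>lo)&(P[...,2]<hi); q=P[m][:,:2].astype(np.float32); r=cv2.minAreaRect(q); print(lo,m.sum(),np.median(P[m][:,2]),r,cv2.boxPoints(r).round().tolist())
E
```

```text
z 40+
[263.1 209.4] 25 [642.8 -15.   50.2] zmax 55.8
[249.5 229.4] 98 [585.2  20.1  65.3] zmax 73.4
[316.5 234.5] 28 [ 574.6 -159.2   50.2] zmax 57.2
[355.2 235. ] 25 [ 573.7 -263.5   51.1] zmax 56.1
[272.4 242. ] 23 [553.8 -40.7  51.5] zmax 56.6
[350.6 270.5] 28 [ 478.8 -248.3   49.9] zmax 56.6
[278.5 273.5] 24 [470.2 -57.2  52.4] zmax 55.9
[312.9 276.1] 22 [ 463.7 -147.8   51.5] zmax 57.5
z 12-30
[287.4 195. ] 13 [692.7 -82.4  14.3] zmax 16.5
[355.3 190.9] 7 [ 705.7 -275.3   15.3] zmax 18.0
[356.4 203.8] 37 [ 668.2 -277.2   14.5] zmax 18.6
[287.4 202.2] 5 [672.  -82.5  13.2] zmax 15.1
[263.7 212.1] 65 [641.7 -16.   20. ] zmax 34.5
[288.2 212.2] 22 [643.2 -84.6  13.9] zmax 15.8
[321.4 220.4] 107 [ 620.  -177.5   14.6] zmax 19.9
[356.3 218.7] 7 [ 625.3 -275.5   14.6] zmax 15.9
[251.3 234.5] 13 [578.1  17.3  22.9] zmax 33.5
[315.  236.7] 65 [ 573.  -158.3   20.2] zmax 29.1
[352.5 237.1] 67 [ 572.4 -262.    21. ] zmax 34.1
[272.5 243.8] 68 [552.9 -41.1  21. ] zmax 33.4
[347.5 271.5] 46 [ 478.  -245.4   20.1] zmax 31.3
[278.1 274.7] 48 [468.7 -56.7  20. ] zmax 31.1
[311.6 276.9] 77 [ 463.1 -147.4   20.8] zmax 33.8
[245.6 277.2] 30 [461.8  31.1  21.9] zmax 28.2
155.5 2945 157.61065224279048 ((579.8845825195312, 223.97042846679688), (160.88455200195312, 240.9622344970703), 12.300159454345703) [[476.0, 325.0], [527.0, 89.0], [684.0, 123.0], [633.0, 359.0]]
150 3303 153.87829793891387 ((580.0106811523438, 224.15701293945312), (161.13174438476562, 240.66586303710938), 12.249105453491211) [[476.0, 325.0], [527.0, 89.0], [684.0, 124.0], [633.0, 359.0]]
185 230 202.65815724236865 ((608.9063110351562, 301.458984375), (70.34325408935547, 14.028504371643066), 13.696925163269043) [[573.0, 300.0], [576.0, 286.0], [645.0, 303.0], [641.0, 317.0]]
```

View pics/c1.png

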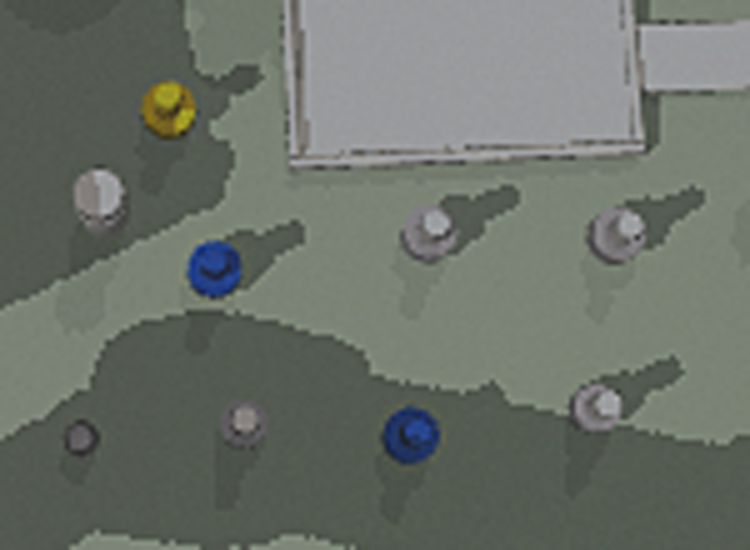

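View pics/c2.png

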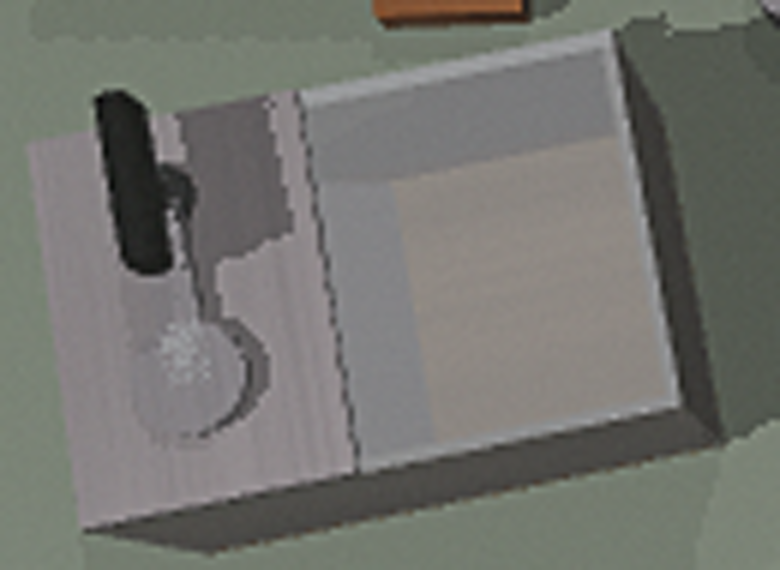

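The crop confirms four white-stemmed steel adapters. Those at c1 (431,235) and (615,235) have bigger collars, and those at (243,423) and (597,407) smaller ones. The station crop shows the bar at c2 (135,180) and the disc over the bore at (185,380). This gives yaw 12.3°, bore (536,286) and handle (609,301.5), so I'll go to the handle.

step_arm:
  moves:
    - {"grip": 8.5,"delta_pos": [4,-2.1,0],"twist": 0.08}
    - {"grip": 8.5,"delta_pos": [4,-2.1,0],"twist": 0.08}
    - {"grip": 8.5,"delta_pos": [4,-2.1,0],"twist": 0.08}
    - {"grip": 8.5,"delta_pos": [4,-2.1,0],"twist": 0.08}
    - {"grip": 8.5,"delta_pos": [4,-2.1,0],"twist": 0.08}
    - {"grip": 6,"delta_pos": [4,-2.1,0],"twist": 0.08}
    - {"grip": 5,"delta_pos": [4,-2.1,0],"twist": 0.08}
    - {"grip": 5,"delta_pos": [4,-2.1,0],"twist": 0.06}

```text
t: 0.9
tool_pos: [526.6, 341.0, 230.7]
tcp_rot: [0.376, -3.118, 0.001]
ft_force: [0.5, 0.3, -0.3]
finger_gap: 50.1
finger_force: 0.0
```

step_arm:
  moves:
    - {"grip": 5,"delta_pos": [4,-2.1,0],"twist": 0}
    - {"grip": 5,"delta_pos": [4,-2,0],"twist": 0}
    - {"grip": 5,"delta_pos": [0,0,0],"twist": 0}
    - {"grip": 5,"delta_pos": [0,0,0],"twist": 0}

```text
t: 1.3
tool_pos: [606.0, 299.5, 229.7]
tcp_rot: [0.367, -3.118, 0.002]
ft_force: [-1.2, 0.4, 0.4]
finger_gap: 50.0
finger_force: 0.0
```

step_arm:
  moves:
    - {"grip": 5,"delta_pos": [0.3,0.2,-2],"twist": 0}
    - {"grip": 5,"delta_pos": [0,0,-2],"twist": 0}
    - {"grip": 5,"delta_pos": [0,0,-1.4],"twist": 0}
    - {"grip": 5,"delta_pos": [0,0,0],"twist": 0}
    - {"grip": 0.5,"delta_pos": [0,0,0],"twist": 0}
    - {"grip": 0.5,"delta_pos": [0,0,0],"twist": 0}
    - {"grip": 0.5,"delta_pos": [0,0,0],"twist": 0}
    - {"grip": 0.5,"delta_pos": [0,0,0],"twist": 0}

```text
t: 2.1
tool_pos: [609.3, 302.5, 179.1]
tcp_rot: [-0.37, 3.117, -0.0]
ft_force: [-0.7, -2.6, 4.2]
finger_gap: 11.8
finger_force: 60.4
```

step_arm:
  moves:
    - {"grip": 0.5,"delta_pos": [0,0,0],"twist": 0.14}
    - {"grip": 0.5,"delta_pos": [0,0,0],"twist": 0.14}
    - {"grip": 0.5,"delta_pos": [0,0,0],"twist": 0.14}
    - {"grip": 0.5,"delta_pos": [0,0,0],"twist": 0.14}
    - {"grip": 0.5,"delta_pos": [0,0,0],"twist": 0.14}
    - {"grip": 0.5,"delta_pos": [0,0,0],"twist": 0.14}
    - {"grip": 0.5,"delta_pos": [0,0,0],"twist": 0.14}
    - {"grip": 0.5,"delta_pos": [0,0,0],"twist": 0.14}

```text
t: 2.9
tool_pos: [609.8, 302.1, 179.1]
tcp_rot: [-1.975, 2.44, -0.003]
ft_force: [-0.6, -1.7, 4.6]
finger_gap: 12.1
finger_force: 60.3
```

step_arm:
  moves:
    - {"grip": 0.5,"delta_pos": [0,0,0],"twist": 0.13}
    - {"grip": 0.5,"delta_pos": [0,0,0],"twist": 0.1}
    - {"grip": 0.5,"delta_pos": [0,0,0],"twist": 0.05}
    - {"grip": 0.5,"delta_pos": [0,0,0],"twist": 0.03}
    - {"grip": 0.5,"delta_pos": [0,0,0],"twist": 0}

```text
t: 3.4
tool_pos: [610.0, 302.1, 179.2]
tcp_rot: [-2.317, 2.117, -0.002]
ft_force: [-0.5, -2.0, 5.4]
finger_gap: 11.9
finger_force: 72.4
```

```bash
python3 - <<'E'
from plant import robot
s=robot.get_state();print(s["moment"],s["joints"],s["tcp_rot"])
E
```

```text
[-0.37091171  0.14051178 -1.56993814] [-0.37028293  0.62203192 -0.20333908  1.17710516  0.12156296  1.3510088
  2.66908863] [-2.31737087e+00  2.11745344e+00 -2.31565273e-03]
```

step_arm:
  moves:
    - {"grip": 0.5,"delta_pos": [0,0,0],"twist": -0.04}
    - {"grip": 4,"delta_pos": [0,0,0],"twist": 0}
    - {"grip": 4,"delta_pos": [0,0,0],"twist": 0}
    - {"grip": 4,"delta_pos": [0,0,3],"twist": 0}
    - {"grip": 4,"delta_pos": [0,0,3],"twist": 0}
    - {"grip": 4,"delta_pos": [-2,-4,0],"twist": -0.14}
    - {"grip": 4,"delta_pos": [-2,-4,0],"twist": -0.14}
    - {"grip": 4,"delta_pos": [-2,-4,0],"twist": -0.14}

```text
t: 4.2
tool_pos: [547.3, 183.0, 236.8]
tcp_rot: [-1.78, 2.589, 0.001]
ft_force: [0.4, -1.0, 0.3]
finger_gap: 40.3
finger_force: 0.0
```

step_arm:
  moves:
    - {"grip": 4,"delta_pos": [-2,-4,0],"twist": -0.14}
    - {"grip": 4,"delta_pos": [-2,-4,0],"twist": -0.14}
    - {"grip": 4,"delta_pos": [-2,-4,0],"twist": -0.14}
    - {"grip": 4,"delta_pos": [-1,-4,0],"twist": -0.14}
    - {"grip": 4,"delta_pos": [0,0,0],"twist": -0.14}

```text
t: 4.7
tool_pos: [476.7, 16.1, 237.3]
tcp_rot: [0.765, -3.045, 0.006]
ft_force: [0.4, -0.1, -0.2]
finger_gap: 39.8
finger_force: 0.0
```

```bash
cat >> h.py <<'E'
def adapters(show=True):
    """stem-top centres of all tall small things (z=52 ray on the blob centroid), colour"""
    p,d=robot.snapshot("top"); P=cloud("top",d); m=np.zeros(d.shape,bool); m[185:330,225:430]=1
    m&=(P[...,2]>42)&(P[...,2]<66)&(d>0)
    n,l,s,c=cv2.connectedComponentsWithStats(m.astype(np.uint8))
    for k in range(1,n):
        if 8<s[k,4]<90: print(np.round(c[k],1),s[k,4],np.round(ray("top",*c[k],51),1)[:2],p[l==k].mean(0).round())
    return p,d
E
python3 - <<'E'
from h import *
p,d=adapters(); cv2.imwrite("pics/t1.png",cv2.resize(p[170:310,95:375],(800,400))[:,:,::-1])
P=cloud("top",d); m=(P[...,2]>185)&(P[...,2]<210);m[:, :100]=0;m[290:]=0;m[:180]=0;m[:,160:]=0
print(m.sum(),cv2.minAreaRect(P[m][:,:2].astype(np.float32)))
E
```

```text
[263.  209.1] 22 [643.5 -14.8] [148. 142.  37.]
[419.2 220.7] 88 [ 613.7 -439.3] [37. 49. 59.]
[385.8 220. ] 23 [ 615.  -348.2] [45. 61. 77.]
[402.1 232.5] 65 [ 580.9 -390.8] [41. 55. 68.]
[316.7 234.3] 24 [ 575.  -159.7] [128. 126. 125.]
[355.3 234.9] 24 [ 573.9 -263.8] [146. 147. 148.]
[272.9 241.7] 17 [554.5 -42.2] [ 38.  62. 125.]
[350.7 270.4] 27 [ 478.9 -248.3] [143. 144. 145.]
[278.5 273.5] 24 [470.3 -57.2] [149. 150. 152.]
[313. 276.] 21 [ 464.  -148.1] [ 43.  70. 138.]
216 ((608.6543579101562, 300.8294372558594), (13.568461418151855, 70.32556915283203), 2.366715669631958)
```

View pics/t1.png

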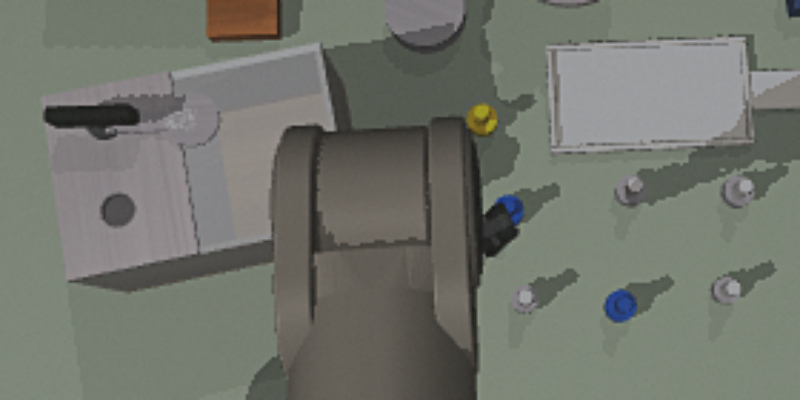

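Bore is clear (t1 (118,210)) and the disc is over the clear cover; the handle reads 1.397 rad. Now the small-collar adapter at (470,-57).

step_arm:
  moves:
    - {"grip": 4,"delta_pos": [-0.3,-3.7,0],"twist": 0}
    - {"grip": 4,"delta_pos": [-0.3,-3.6,-1],"twist": 0}
    - {"grip": 4,"delta_pos": [0,0,-4],"twist": 0}
    - {"grip": 4,"delta_pos": [0,0,-4],"twist": 0}
    - {"grip": 4,"delta_pos": [0,0,-4],"twist": 0}
    - {"grip": 4,"delta_pos": [0,0,0],"twist": 0}
    - {"grip": 4,"delta_pos": [0,0,0],"twist": 0}

```text
t: 5.45
tool_pos: [472.6, -48.6, 107.4]
tcp_rot: [0.794, -3.039, -0.001]
ft_force: [0.1, 0.5, 0.9]
finger_gap: 40.1
finger_force: 0.0
```

step_arm:
  moves:
    - {"grip": 4,"delta_pos": [-0.2,-0.9,-1.3],"twist": 0}
    - {"grip": 4,"delta_pos": [0,0,-3],"twist": 0}
    - {"grip": 4,"delta_pos": [0,0,-3],"twist": 0}
    - {"grip": 4,"delta_pos": [0,0,-0.9],"twist": 0}
    - {"grip": 4,"delta_pos": [0,0,0],"twist": 0}

```text
t: 5.95
tool_pos: [471.2, -58.3, 26.0]
tcp_rot: [-0.79, 3.04, 0.0]
ft_force: [-0.5, 0.7, 1.2]
finger_gap: 39.8
finger_force: 0.0
```

step_arm:
  moves:
    - {"grip": 0.5,"delta_pos": [0,0,0],"twist": 0}
    - {"grip": 0.5,"delta_pos": [0,0,0],"twist": 0}
    - {"grip": 0.5,"delta_pos": [0,0,0],"twist": 0}
    - {"grip": 0.5,"delta_pos": [0,0,0],"twist": 0}

```text
t: 6.35
tool_pos: [472.4, -58.8, 27.1]
tcp_rot: [-0.788, 3.037, -0.002]
ft_force: [-0.2, 0.4, 6.6]
finger_gap: 11.8
finger_force: 58.9
```

step_arm:
  moves:
    - {"grip": 0.5,"delta_pos": [0,0,3],"twist": 0}
    - {"grip": 0.5,"delta_pos": [0,0,4],"twist": 0}
    - {"grip": 0.5,"delta_pos": [0,0,4],"twist": 0}
    - {"grip": 0.5,"delta_pos": [0,0,4],"twist": 0}
    - {"grip": 0.5,"delta_pos": [0,0,4],"twist": 0}
    - {"grip": 0.5,"delta_pos": [0.5,4,0],"twist": 0}
    - {"grip": 0.5,"delta_pos": [0.5,4,0],"twist": 0}
    - {"grip": 0.5,"delta_pos": [0.5,4,0],"twist": 0}

```text
t: 7.15
tool_pos: [485.4, 62.2, 216.1]
tcp_rot: [-0.786, 3.04, -0.0]
ft_force: [0.8, -0.7, -1.4]
finger_gap: 11.9
finger_force: 58.6
```

step_arm:
  moves:
    - {"grip": 0.5,"delta_pos": [0.8,4,0],"twist": 0}
    - {"grip": 0.5,"delta_pos": [0.8,4,0],"twist": 0}
    - {"grip": 0.5,"delta_pos": [0.8,4,0],"twist": 0}
    - {"grip": 0.5,"delta_pos": [0.8,4,0],"twist": 0}
    - {"grip": 0.5,"delta_pos": [0.9,4,0],"twist": 0}
    - {"grip": 0.5,"delta_pos": [0.8,2.6,0],"twist": 0}
    - {"grip": 0.5,"delta_pos": [0,0,0],"twist": 0}
    - {"grip": 0.5,"delta_pos": [0,0,0],"twist": 0}

```text
t: 7.95
tool_pos: [534.0, 287.2, 214.8]
tcp_rot: [0.79, -3.039, 0.002]
ft_force: [-0.7, -0.7, -0.1]
finger_gap: 11.9
finger_force: 58.6
```

```bash
python3 - <<'E'
from h import *
im=cv2.imread("pics/t1.png")
# bore mask from the clear picture
g=cv2.cvtColor(im,cv2.COLOR_BGR2GRAY)[185:235,90:150]; ys,xs=np.nonzero(g<95)
u,v=95+(90+xs.mean()+.5)*.35-.5,170+(185+ys.mean()+.5)*.35-.5
print(u,v,len(xs),ray("top",u,v,158))
for n in("top","side"):
    p,d=robot.snapshot(n); u,v=map(int,proj(n,(536,286,185))); print(n,u,v)
    a=cv2.resize(p[v-40:v+40,max(u-40,0):u+40],(390,390),interpolation=cv2.INTER_CUBIC); A=a if n=="top" else np.hstack([A,a])
cv2.imwrite("pics/b1.png",A[:,:,::-1])
E
```

```text
135.67250580046402 243.03045243619488 862 [535.56008143 286.59476644 158.        ]
top 132 241
side 156 282
```

View pics/b1.png

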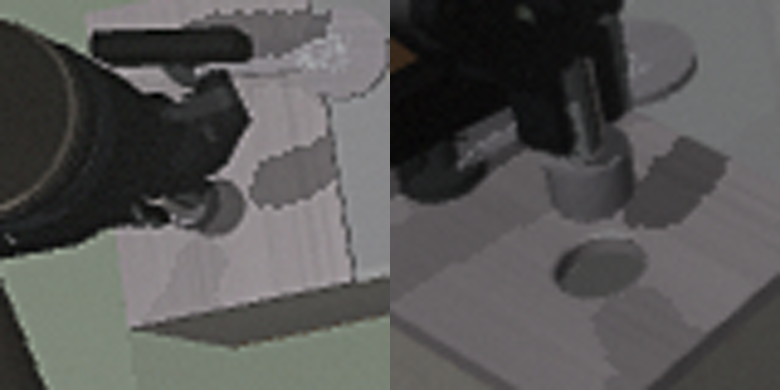

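```bash
python3 - <<'E'
from h import *
print(proj("side",(534,287.2,198)),"seen 157.0,280ish"); print(proj("side",(535.6,286.3,158)),"bore seen",116+210/4.875,242+267/4.875)
for c in((1,0,0),(0,1,0)): print(np.subtract(proj("side",np.add((534,287.2,198),np.array(c)*10)),proj("side",(534,287.2,198))))
print("top collar", proj("top",(534,287.2,208)), "seen", 92+217/4.875,201+207/4.875)
E
```

```text
(np.float64(155.4688882602374), np.float64(277.0510527673314)) seen 157.0,280ish
(np.float64(159.32402634128493), np.float64(295.5264826206299)) bore seen 159.0769230769231 296.7692307692308
[-3.48305111 -3.18030525]
[-5.95828482  3.18109935]
top collar (np.float64(128.17718830405158), np.float64(240.8339501568918)) seen 136.5128205128205 243.46153846153845
```

The side half of b1 shows the collar at (590,185), just above the clear bore at (600,267). It needs about +3 mm in x.

step_arm:
  moves:
    - {"grip": 0.5,"delta_pos": [0.3,0,0],"twist": 0}
    - {"grip": 0.5,"delta_pos": [0,0,-1.3],"twist": 0}
    - {"grip": 0.5,"delta_pos": [0,0,-1.2],"twist": 0}
    - {"grip": 0.5,"delta_pos": [0,0,-0.3],"twist": 0}
    - {"grip": 0.5,"delta_pos": [0,0,-0.3],"twist": 0}
    - {"grip": 0.5,"delta_pos": [0,0,-0.2],"twist": 0}

```text
t: 8.65
tool_pos: [537.3, 287.2, 181.9]
tcp_rot: [0.788, -3.041, -0.0]
ft_force: [-0.2, 0.1, -0.9]
finger_gap: 11.6
finger_force: 58.6
```

step_arm:
  moves:
    - {"grip": 0.5,"delta_pos": [0,0,-0.3],"twist": 0}
    - {"grip": 0.5,"delta_pos": [0,0,-0.3],"twist": 0}
    - {"grip": 0.5,"delta_pos": [0,0,0],"twist": 0}

```text
t: 8.95
tool_pos: [537.2, 287.1, 175.9]
tcp_rot: [0.788, -3.04, 0.0]
ft_force: [0.4, -0.6, -1.1]
finger_gap: 11.9
finger_force: 58.6
```

It fits: about 9 mm in with no force. I'll go a little deeper and release.

step_arm:
  moves:
    - {"grip": 0.5,"delta_pos": [0,0,-0.3],"twist": 0}
    - {"grip": 0.5,"delta_pos": [0,0,-0.3],"twist": 0}
    - {"grip": 0.5,"delta_pos": [0,0,0],"twist": 0}
    - {"grip": 3,"delta_pos": [0,0,0],"twist": 0}
    - {"grip": 3,"delta_pos": [0,0,0],"twist": 0}
    - {"grip": 3,"delta_pos": [0,0,0],"twist": 0}
    - {"grip": 3,"delta_pos": [0,0,3],"twist": 0}
    - {"grip": 4,"delta_pos": [0,0,4],"twist": 0}

```text
t: 9.75
tool_pos: [535.9, 286.3, 238.6]
tcp_rot: [0.787, -3.035, 0.002]
ft_force: [0.7, 0.6, 0.8]
finger_gap: 39.8
finger_force: 0.0
```

step_arm:
  moves:
    - {"grip": 4,"delta_pos": [-1,-4.8,0],"twist": 0}
    - {"grip": 4,"delta_pos": [-1,-4.8,0],"twist": 0}
    - {"grip": 4,"delta_pos": [-1,-4.8,0],"twist": 0}
    - {"grip": 4,"delta_pos": [-0.4,-4.9,0],"twist": 0}
    - {"grip": 4,"delta_pos": [-0.4,-4.9,0],"twist": 0}
    - {"grip": 4,"delta_pos": [-0.4,-4.9,0],"twist": 0}
    - {"grip": 4,"delta_pos": [-0.4,-4.9,0],"twist": 0}
    - {"grip": 4,"delta_pos": [-0.4,-4.9,0],"twist": 0}

```text
t: 10.55
tool_pos: [487.1, -103.6, 240.9]
tcp_rot: [-0.788, 3.039, -0.001]
ft_force: [0.9, 0.3, -0.4]
finger_gap: 40.1
finger_force: 0.0
```

```bash
python3 - <<'E'
from h import *
p,d=adapters(); cv2.imwrite("pics/t2.png",cv2.resize(p[170:310,95:375],(800,400))[:,:,::-1])
E
```

```text
[263.1 209.2] 23 [643.2 -15. ] [144. 138.  36.]
[386.2 219.8] 22 [ 615.7 -349.3] [36. 45. 52.]
[402.2 232.8] 68 [ 580.2 -391. ] [41. 54. 64.]
[250.7 232.7] 11 [578.5  17.5] [94. 93. 91.]
[272.3 241.9] 22 [554.1 -40.5] [ 38.  64. 129.]
```

View pics/t2.png

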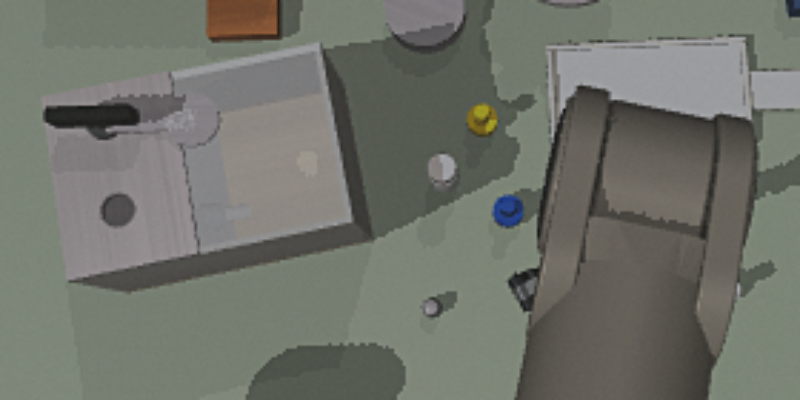

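t2 shows the first adapter lying in the catch bay (faint at (235,210)) and the bore (118,210) empty. Next is the adapter at (479,-250).

step_arm:
  moves:
    - {"grip": 4,"delta_pos": [-0.2,-4.9,0],"twist": -0.13}
    - {"grip": 4,"delta_pos": [-0.2,-4.9,0],"twist": -0.13}
    - {"grip": 4,"delta_pos": [-0.3,-4.8,0],"twist": -0.13}
    - {"grip": 4,"delta_pos": [0,0,0],"twist": -0.13}
    - {"grip": 4,"delta_pos": [0,0,-4],"twist": 0}
    - {"grip": 4,"delta_pos": [0,0,-4],"twist": 0}
    - {"grip": 4,"delta_pos": [0,0,-4],"twist": 0}
    - {"grip": 4,"delta_pos": [0,0,0],"twist": 0}

```text
t: 11.4
tool_pos: [476.1, -245.0, 115.0]
tcp_rot: [-0.02, -3.13, -0.009]
ft_force: [-1.2, 1.3, -0.4]
finger_gap: 40.1
finger_force: 0.0
```

```bash
python3 - <<'E'
from h import *
p,d=robot.snapshot("side"); u,v=map(int,proj("side",(479,-250,40))); print(u,v)
cv2.imwrite("pics/s2.png",cv2.resize(p[v-90:v+60,u-150:u+70],(770,525),interpolation=cv2.INTER_CUBIC)[:,:,::-1])
P=cloud("side",d)
for lo,hi in((8,17),(30,47)):
    m=(abs(P[...,0]-479)<28)&(abs(P[...,1]+249)<28)&(P[...,2]>lo)&(P[...,2]<hi)
    print(m.sum(),P[m].mean(0),P[m].min(0),P[m].max(0))
E
```

```text
372 232
36 [ 473.64733033 -240.57647508   12.84985201] [ 464.63029144 -254.83441377    8.52771072] [ 490.87636649 -233.39149085   16.98858481]
33 [ 476.16552242 -244.08864742   38.43847594] [ 470.51102973 -250.49490669   30.40103028] [ 484.18709481 -240.33421645   46.61691226]
```

View pics/s2.png

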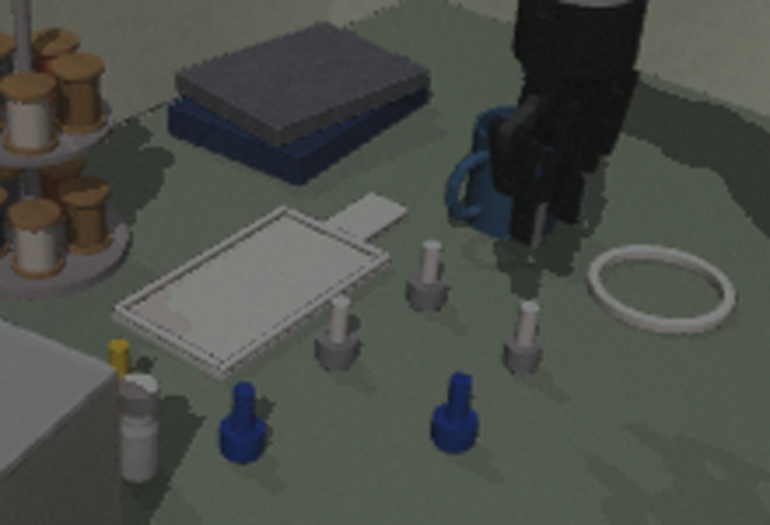

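The adapter is still in place at s2 (527,340), with the gripper above it. Descending.

step_arm:
  moves:
    - {"grip": 4,"delta_pos": [0.3,-0.5,-1],"twist": 0}
    - {"grip": 4,"delta_pos": [0,0,-3],"twist": 0}
    - {"grip": 4,"delta_pos": [0,0,-3],"twist": 0}
    - {"grip": 4,"delta_pos": [0,0,-1.8],"twist": 0}
    - {"grip": 4,"delta_pos": [0,0,0],"twist": 0}

```text
t: 11.95
tool_pos: [483.3, -252.9, 31.7]
tcp_rot: [-0.02, -3.14, -0.001]
ft_force: [-0.1, 0.5, 0.1]
finger_gap: 39.8
finger_force: 0.0
```

step_arm:
  moves:
    - {"grip": 0.5,"delta_pos": [0,0,0],"twist": 0}
    - {"grip": 0.5,"delta_pos": [0,0,0],"twist": 0}
    - {"grip": 0.5,"delta_pos": [0,0,0],"twist": 0}
    - {"grip": 0.5,"delta_pos": [0,0,0],"twist": 0}

```text
t: 12.35
tool_pos: [485.6, -253.8, 34.8]
tcp_rot: [0.02, 3.137, -0.003]
ft_force: [0.2, 1.1, 6.8]
finger_gap: 11.3
finger_force: 58.7
```

Grip is high and off to one side, so I'll regrasp.

step_arm:
  moves:
    - {"grip": 4,"delta_pos": [0,0,0],"twist": 0}
    - {"grip": 4,"delta_pos": [0,0,0],"twist": 0}
    - {"grip": 4,"delta_pos": [-0.4,0.1,0],"twist": 0}
    - {"grip": 4,"delta_pos": [0,0,-0.7],"twist": 0}
    - {"grip": 4,"delta_pos": [0,0,0],"twist": 0}
    - {"grip": 4,"delta_pos": [0,0,0],"twist": 0}

```text
t: 12.95
tool_pos: [479.0, -251.5, 24.7]
tcp_rot: [-0.02, -3.14, -0.001]
ft_force: [0.6, 0.5, 0.2]
finger_gap: 39.9
finger_force: 0.0
```

step_arm:
  moves:
    - {"grip": 0.5,"delta_pos": [0,0,0],"twist": 0}
    - {"grip": 0.5,"delta_pos": [0,0,0],"twist": 0}
    - {"grip": 0.5,"delta_pos": [0,0,0],"twist": 0}
    - {"grip": 0.5,"delta_pos": [0,0,0],"twist": 0}

```text
t: 13.35
tool_pos: [479.4, -251.8, 25.3]
tcp_rot: [-0.02, -3.141, -0.0]
ft_force: [-0.4, 0.1, -0.9]
finger_gap: 12.1
finger_force: 58.4
```

step_arm:
  moves:
    - {"grip": 0.5,"delta_pos": [0,0,3],"twist": 0}
    - {"grip": 0.5,"delta_pos": [0,0,4],"twist": 0}
    - {"grip": 0.5,"delta_pos": [0,0,4],"twist": 0}
    - {"grip": 0.5,"delta_pos": [0,0,4],"twist": 0}
    - {"grip": 0.5,"delta_pos": [0,0,4],"twist": 0}
    - {"grip": 0.5,"delta_pos": [0,4.8,0],"twist": 0}
    - {"grip": 0.5,"delta_pos": [0,4.8,0],"twist": 0}
    - {"grip": 0.5,"delta_pos": [0,4.8,0],"twist": 0}

```text
t: 14.15
tool_pos: [479.3, -106.4, 215.8]
tcp_rot: [0.022, 3.14, 0.0]
ft_force: [1.9, 0.1, -0.5]
finger_gap: 12.0
finger_force: 58.6
```

step_arm:
  moves:
    - {"grip": 0.5,"delta_pos": [0.7,4.8,0],"twist": 0}
    - {"grip": 0.5,"delta_pos": [0.7,4.8,0],"twist": 0}
    - {"grip": 0.5,"delta_pos": [0.7,4.8,0],"twist": 0}
    - {"grip": 0.5,"delta_pos": [0.7,4.8,0],"twist": 0}
    - {"grip": 0.5,"delta_pos": [0.7,4.8,0],"twist": 0}
    - {"grip": 0.5,"delta_pos": [0.7,4.8,0],"twist": 0}
    - {"grip": 0.5,"delta_pos": [0.7,4.8,0],"twist": 0}
    - {"grip": 0.5,"delta_pos": [0.7,4.8,0],"twist": 0}

```text
t: 14.95
tool_pos: [535.4, 277.9, 215.3]
tcp_rot: [0.02, 3.141, -0.0]
ft_force: [1.3, 0.3, 0.2]
finger_gap: 12.0
finger_force: 58.7
```

step_arm:
  moves:
    - {"grip": 0.5,"delta_pos": [0,0.9,0],"twist": 0}
    - {"grip": 0.5,"delta_pos": [0,0,0],"twist": 0}
    - {"grip": 0.5,"delta_pos": [0,0,0],"twist": 0}

```text
t: 15.25
tool_pos: [535.7, 283.3, 215.0]
tcp_rot: [-0.022, -3.141, 0.004]
ft_force: [0.1, -0.3, -1.0]
finger_gap: 11.9
finger_force: 58.7
```

step_arm:
  moves:
    - {"grip": 0.5,"delta_pos": [0,0.3,0],"twist": 0}
    - {"grip": 0.5,"delta_pos": [0,0,-1.5],"twist": 0}
    - {"grip": 0.5,"delta_pos": [0,0,-1.3],"twist": 0}
    - {"grip": 0.5,"delta_pos": [0,0,0],"twist": 0}
    - {"grip": 0.5,"delta_pos": [0,0,0],"twist": 0}

```text
t: 15.75
tool_pos: [535.4, 287.2, 187.0]
tcp_rot: [-0.022, -3.141, 0.001]
ft_force: [0.4, 0.0, -0.1]
finger_gap: 12.3
finger_force: 58.7
```

```bash
python3 - <<'E'
from h import *
s=robot.get_state(); print(s["tool_pos"])
p,d=robot.snapshot("side"); u,v=map(int,proj("side",(536,286,170))); print(u,v)
cv2.imwrite("pics/s3.png",cv2.resize(p[v-40:v+40,u-50:u+50],(750,600),interpolation=cv2.INTER_CUBIC)[:,:,::-1])
E
```

```text
[535.36258531 287.24873695 187.00933454]
158 289
```

View pics/s3.png

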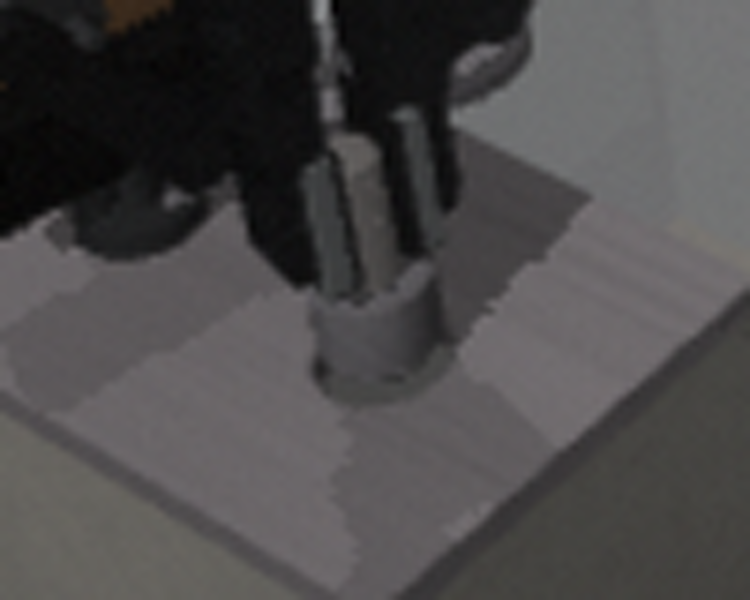

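s3 shows the collar (centre x 378) just over the bore (312–456, centre 384), within about 2 mm. I'll lower it with a 1 mm trim.

step_arm:
  moves:
    - {"grip": 0.5,"delta_pos": [0,-0.1,0],"twist": 0}
    - {"grip": 0.5,"delta_pos": [0,0,-0.3],"twist": 0}
    - {"grip": 0.5,"delta_pos": [0,0,-0.3],"twist": 0}
    - {"grip": 0.5,"delta_pos": [0,0,-0.3],"twist": 0}
    - {"grip": 0.5,"delta_pos": [0,0,0],"twist": 0}

```text
t: 16.3
tool_pos: [535.3, 287.0, 177.7]
tcp_rot: [-0.02, -3.141, 0.001]
ft_force: [0.5, 0.2, -0.5]
finger_gap: 12.3
finger_force: 58.7
```

step_arm:
  moves:
    - {"grip": 0.5,"delta_pos": [0,0,-0.4],"twist": 0}
    - {"grip": 0.5,"delta_pos": [0,0,-0.4],"twist": 0}
    - {"grip": 0.5,"delta_pos": [0,0,0],"twist": 0}
    - {"grip": 0.5,"delta_pos": [0,0,0],"twist": 0}

```text
t: 16.7
tool_pos: [535.3, 287.0, 170.1]
tcp_rot: [-0.02, -3.141, 0.001]
ft_force: [0.4, 0.2, -1.4]
finger_gap: 12.2
finger_force: 58.7
```

step_arm:
  moves:
    - {"grip": 3,"delta_pos": [0,0,0],"twist": 0}
    - {"grip": 3,"delta_pos": [0,0,0],"twist": 0}
    - {"grip": 3,"delta_pos": [0,0,0],"twist": 0}
    - {"grip": 3,"delta_pos": [0,0,3],"twist": 0}
    - {"grip": 4,"delta_pos": [0,0,4],"twist": 0}
    - {"grip": 4,"delta_pos": [-1.5,-4.5,0],"twist": 0}
    - {"grip": 4,"delta_pos": [-1.5,-4.5,0],"twist": 0}
    - {"grip": 4,"delta_pos": [-1.5,-4.5,0],"twist": 0}

```text
t: 17.5
tool_pos: [490.1, 151.0, 240.9]
tcp_rot: [0.018, 3.14, 0.0]
ft_force: [1.4, -0.9, 1.0]
finger_gap: 40.1
finger_force: 0.0
```

step_arm:
  moves:
    - {"grip": 4,"delta_pos": [-1.5,-4.5,0],"twist": 0}
    - {"grip": 4,"delta_pos": [-1.5,-4.5,0],"twist": 0}
    - {"grip": 4,"delta_pos": [-1.5,-4.5,0],"twist": 0}
    - {"grip": 4,"delta_pos": [0,0,0],"twist": 0}

```text
t: 17.9
tool_pos: [443.7, 9.1, 241.0]
tcp_rot: [0.04, 3.141, -0.006]
ft_force: [-0.2, 0.3, -0.8]
finger_gap: 39.9
finger_force: 0.0
```

```bash
python3 - <<'E'
from h import *
p,d=adapters(); cv2.imwrite("pics/t3.png",cv2.resize(p[170:310,95:375],(800,400))[:,:,::-1])
m=np.zeros(d.shape,bool);m[165:235,275:400]=1
P=cloud("top",d);m&=(P[...,2]>2)&(P[...,2]<11)&(p.min(-1)>140)
r=cv2.minAreaRect(P[m][:,:2].astype(np.float32));print(m.sum(),r)
E
```

```text
[263.1 209.1] 22 [643.6 -15. ] [146. 140.  37.]
[385.3 220.1] 19 [ 615.  -346.7] [35. 44. 51.]
[401.2 231.9] 60 [ 582.6 -388.3] [41. 54. 66.]
[250.9 232.7] 9 [578.7  17.1] [82. 80. 78.]
[316.9 234.3] 24 [ 575.  -160.1] [144. 144. 145.]
[355.3 234.9] 24 [ 573.9 -263.8] [119. 116. 114.]
[272.4 242. ] 22 [553.6 -40.6] [ 37.  62. 124.]
[312.9 276.1] 22 [ 463.7 -147.9] [ 42.  68. 134.]
2321 ((673.2608642578125, -217.73634338378906), (106.08837890625, 273.4964904785156), 2.9069623947143555)
```

View pics/t3.png

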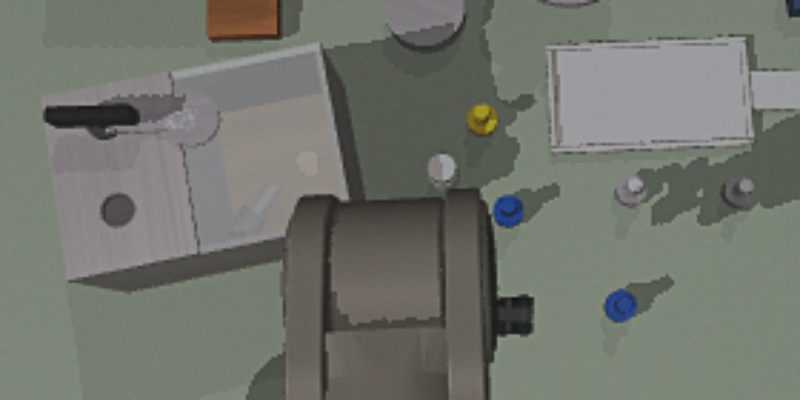

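t3 shows the second adapter also in the bay (255,215) and the bore clear. Now the big-collar one at (575,-163).

step_arm:
  moves:
    - {"grip": 4,"delta_pos": [2.6,-3.4,0],"twist": 0}
    - {"grip": 4,"delta_pos": [2.6,-3.4,0],"twist": 0}
    - {"grip": 4,"delta_pos": [2.6,-3.4,0],"twist": 0}
    - {"grip": 4,"delta_pos": [2.7,-3.5,0],"twist": 0}
    - {"grip": 4,"delta_pos": [2.7,-3.5,0],"twist": 0}
    - {"grip": 4,"delta_pos": [0,0,-4.5],"twist": 0}
    - {"grip": 4,"delta_pos": [0,0,-4.5],"twist": 0}
    - {"grip": 4,"delta_pos": [0,0,-4],"twist": 0}

```text
t: 18.75
tool_pos: [578.2, -152.9, 108.1]
tcp_rot: [-0.017, -3.142, -0.002]
ft_force: [0.2, -0.7, 0.3]
finger_gap: 39.5
finger_force: 0.0
```

step_arm:
  moves:
    - {"grip": 4,"delta_pos": [0,0,-1.5],"twist": 0}
    - {"grip": 4,"delta_pos": [0,0,0],"twist": 0}
    - {"grip": 4,"delta_pos": [0,0,0],"twist": 0}

```text
t: 19.05
tool_pos: [578.6, -153.6, 95.7]
tcp_rot: [0.017, 3.14, 0.001]
ft_force: [-0.1, -0.7, 0.3]
finger_gap: 39.7
finger_force: 0.0
```

step_arm:
  moves:
    - {"grip": 4,"delta_pos": [-0.3,-0.9,-0.5],"twist": 0}
    - {"grip": 4,"delta_pos": [0,0,-2.5],"twist": 0}
    - {"grip": 4,"delta_pos": [0,0,-2.5],"twist": 0}
    - {"grip": 4,"delta_pos": [0,0,-1.5],"twist": 0}
    - {"grip": 4,"delta_pos": [0,0,0],"twist": 0}
    - {"grip": 4,"delta_pos": [0,0,0],"twist": 0}

```text
t: 19.65
tool_pos: [575.2, -164.3, 26.2]
tcp_rot: [0.02, 3.14, -0.001]
ft_force: [0.4, 0.3, 0.7]
finger_gap: 40.0
finger_force: 0.0
```

step_arm:
  moves:
    - {"grip": 0.5,"delta_pos": [0,0,0],"twist": 0}
    - {"grip": 0.5,"delta_pos": [0,0,0],"twist": 0}
    - {"grip": 0.5,"delta_pos": [0,0,0],"twist": 0}
    - {"grip": 0.5,"delta_pos": [0,0,0],"twist": 0}

```text
t: 20.05
tool_pos: [575.7, -164.1, 26.8]
tcp_rot: [0.02, 3.139, -0.001]
ft_force: [-0.9, -0.2, 6.2]
finger_gap: 12.0
finger_force: 58.5
```

step_arm:
  moves:
    - {"grip": 0.5,"delta_pos": [0,0,3],"twist": 0}
    - {"grip": 0.5,"delta_pos": [0,0,4],"twist": 0}
    - {"grip": 0.5,"delta_pos": [0,0,4],"twist": 0}
    - {"grip": 0.5,"delta_pos": [0,0,4],"twist": 0}
    - {"grip": 0.5,"delta_pos": [0,0,4],"twist": 0}
    - {"grip": 0.5,"delta_pos": [-1.3,4.5,0],"twist": 0}
    - {"grip": 0.5,"delta_pos": [-1.3,4.5,0],"twist": 0}
    - {"grip": 0.5,"delta_pos": [-1.4,4.5,0],"twist": 0}

```text
t: 20.85
tool_pos: [533.7, -27.5, 215.3]
tcp_rot: [0.022, 3.141, 0.001]
ft_force: [1.2, 0.1, -1.3]
finger_gap: 12.4
finger_force: 58.5
```

step_arm:
  moves:
    - {"grip": 0.5,"delta_pos": [0,4.5,0],"twist": 0}
    - {"grip": 0.5,"delta_pos": [0,4.5,0],"twist": 0}
    - {"grip": 0.5,"delta_pos": [0,4.5,0],"twist": 0}
    - {"grip": 0.5,"delta_pos": [0,4.5,0],"twist": 0}
    - {"grip": 0.5,"delta_pos": [0,4.5,0],"twist": 0}
    - {"grip": 0.5,"delta_pos": [0,4.5,0],"twist": 0}
    - {"grip": 0.5,"delta_pos": [0,4.5,0],"twist": 0}
    - {"grip": 0.5,"delta_pos": [0,0,0],"twist": 0}

```text
t: 21.65
tool_pos: [530.5, 296.5, 214.0]
tcp_rot: [0.001, -3.138, -0.01]
ft_force: [-1.5, 0.8, -1.1]
finger_gap: 12.2
finger_force: 58.6
```

step_arm:
  moves:
    - {"grip": 0.5,"delta_pos": [0,0,0],"twist": 0}
    - {"grip": 0.5,"delta_pos": [0,0,0],"twist": 0}

```text
t: 21.85
tool_pos: [534.8, 284.3, 214.9]
tcp_rot: [-0.023, -3.141, 0.003]
ft_force: [0.3, -0.8, -1.4]
finger_gap: 12.0
finger_force: 58.6
```

step_arm:
  moves:
    - {"grip": 0.5,"delta_pos": [0.1,0.2,0],"twist": 0}
    - {"grip": 0.5,"delta_pos": [0,0,-1.4],"twist": 0}
    - {"grip": 0.5,"delta_pos": [0,0,-1.4],"twist": 0}
    - {"grip": 0.5,"delta_pos": [0,0,0],"twist": 0}
    - {"grip": 0.5,"delta_pos": [0,0,0],"twist": 0}

```text
t: 22.35
tool_pos: [535.8, 287.2, 187.6]
tcp_rot: [-0.023, -3.141, 0.001]
ft_force: [-0.2, 0.5, 0.1]
finger_gap: 11.8
finger_force: 58.6
```

step_arm:
  moves:
    - {"grip": 0.5,"delta_pos": [0,0,-0.3],"twist": 0}
    - {"grip": 0.5,"delta_pos": [0,0,-0.2],"twist": 0}
    - {"grip": 0.5,"delta_pos": [0,0,0],"twist": 0}

```text
t: 22.65
tool_pos: [536.4, 287.4, 183.2]
tcp_rot: [0.021, 3.139, -0.001]
ft_force: [1.0, -2.0, 2.4]
finger_gap: 12.0
finger_force: 58.7
```

step_arm:
  moves:
    - {"grip": 0.5,"delta_pos": [0,0,-0.2],"twist": 0}
    - {"grip": 0.5,"delta_pos": [0,0,-0.2],"twist": 0}
    - {"grip": 0.5,"delta_pos": [0,0,0],"twist": 0}

```text
t: 22.95
tool_pos: [536.8, 287.3, 182.4]
tcp_rot: [0.022, 3.137, 0.001]
ft_force: [-2.4, -5.1, 13.7]
finger_gap: 12.2
finger_force: 60.2
```

The collar stops about 2.4 mm in with 14 N, so it is too big and goes to the tray.

step_arm:
  moves:
    - {"grip": 0.5,"delta_pos": [0,0,2],"twist": 0}
    - {"grip": 0.5,"delta_pos": [0,0,2],"twist": 0}
    - {"grip": 0.5,"delta_pos": [0,-4.5,0],"twist": 0}
    - {"grip": 0.5,"delta_pos": [0,-4.5,0],"twist": 0}
    - {"grip": 0.5,"delta_pos": [1,-4.5,0],"twist": 0}
    - {"grip": 0.5,"delta_pos": [1.5,-4.5,0],"twist": 0}
    - {"grip": 0.5,"delta_pos": [1.5,-4.5,0],"twist": 0}
    - {"grip": 0.5,"delta_pos": [1.5,-4.5,0],"twist": 0}

```text
t: 23.75
tool_pos: [590.6, 17.3, 218.3]
tcp_rot: [0.019, 3.141, 0.002]
ft_force: [1.2, 0.3, -0.6]
finger_gap: 11.8
finger_force: 58.8
```

step_arm:
  moves:
    - {"grip": 0.5,"delta_pos": [1.5,-4,0],"twist": 0}
    - {"grip": 0.5,"delta_pos": [1.5,-4,0],"twist": 0}
    - {"grip": 0.5,"delta_pos": [1.5,-4,0],"twist": 0}
    - {"grip": 0.5,"delta_pos": [1.5,-3,0],"twist": 0}
    - {"grip": 0.5,"delta_pos": [0,0,0],"twist": 0}
    - {"grip": 0.5,"delta_pos": [0,0,0],"twist": 0}
    - {"grip": 0.5,"delta_pos": [0,0,0],"twist": 0}

```text
t: 24.45
tool_pos: [650.5, -129.4, 218.0]
tcp_rot: [-0.016, -3.141, -0.004]
ft_force: [-0.3, 0.2, -0.4]
finger_gap: 12.1
finger_force: 58.8
```

step_arm:
  moves:
    - {"grip": 0.5,"delta_pos": [1,0,-4],"twist": 0}
    - {"grip": 0.5,"delta_pos": [0,0,-4],"twist": 0}
    - {"grip": 0.5,"delta_pos": [0,0,-4],"twist": 0}
    - {"grip": 0.5,"delta_pos": [0,0,-3],"twist": 0}
    - {"grip": 0.5,"delta_pos": [0,0,-2],"twist": 0}
    - {"grip": 0.5,"delta_pos": [0,0,-0.8],"twist": 0}
    - {"grip": 0.5,"delta_pos": [0,0,0],"twist": 0}
    - {"grip": 0.5,"delta_pos": [0,0,0],"twist": 0}

```text
t: 25.25
tool_pos: [661.6, -131.0, 41.9]
tcp_rot: [0.018, 3.139, 0.0]
ft_force: [0.4, 0.5, -0.3]
finger_gap: 11.7
finger_force: 58.8
```

step_arm:
  moves:
    - {"grip": 0.5,"delta_pos": [0,0,-0.4],"twist": 0}
    - {"grip": 0.5,"delta_pos": [0,0,-0.3],"twist": 0}
    - {"grip": 0.5,"delta_pos": [0,0,-0.2],"twist": 0}
    - {"grip": 0.5,"delta_pos": [0,0,0],"twist": 0}

```text
t: 25.65
tool_pos: [661.0, -132.0, 32.9]
tcp_rot: [0.02, 3.14, -0.0]
ft_force: [-2.7, -0.3, 4.4]
finger_gap: 11.9
finger_force: 59.4
```

step_arm:
  moves:
    - {"grip": 3.5,"delta_pos": [0,0,0],"twist": 0}
    - {"grip": 3.5,"delta_pos": [0,0,0],"twist": 0}
    - {"grip": 3.5,"delta_pos": [0,0,0],"twist": 0}
    - {"grip": 3.5,"delta_pos": [0,0,3],"twist": 0}
    - {"grip": 3.5,"delta_pos": [0,0,4],"twist": 0}
    - {"grip": 3.5,"delta_pos": [-2.2,-3.4,0],"twist": 0}
    - {"grip": 3.5,"delta_pos": [-2.2,-3.4,0],"twist": 0}
    - {"grip": 3.5,"delta_pos": [-2.2,-3.4,0],"twist": 0}

```text
t: 26.45
tool_pos: [593.9, -234.7, 101.6]
tcp_rot: [0.018, 3.141, -0.001]
ft_force: [-0.4, -1.0, 0.1]
finger_gap: 35.2
finger_force: 0.0
```

step_arm:
  moves:
    - {"grip": 4,"delta_pos": [-2.1,-3.3,0],"twist": 0}
    - {"grip": 4,"delta_pos": [0,0,0],"twist": 0}
    - {"grip": 4,"delta_pos": [0,0,0],"twist": 0}

```text
t: 26.75
tool_pos: [572.3, -268.6, 101.3]
tcp_rot: [-0.026, -3.141, 0.0]
ft_force: [-0.5, 0.8, -0.1]
finger_gap: 40.0
finger_force: 0.0
```

```bash
python3 - <<'E'
from h import *
p,d=robot.snapshot("side")
cv2.imwrite("pics/s4.png",cv2.resize(p[160:300,230:450],(770,490),interpolation=cv2.INTER_CUBIC)[:,:,::-1])
P=cloud("side",d)
m=(abs(P[...,0]-574)<45)&(abs(P[...,1]+266)<45)&(P[...,2]>30)&(P[...,2]<47)
print(m.sum(),P[m].mean(0),P[m].min(0),P[m].max(0))
E
```

```text
29 [ 571.26090863 -260.11193066   38.15309113] [ 566.33526901 -266.08669585   30.00550735] [ 579.68918796 -256.9447747    46.67173194]
```

View pics/s4.png

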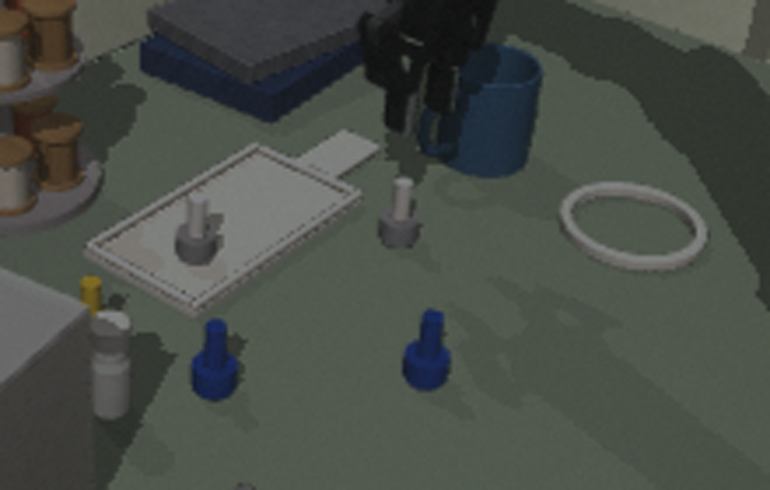

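s4 shows the big adapter standing in the tray (197,235) and the last one at (400,215) under the gripper.

step_arm:
  moves:
    - {"grip": 4,"delta_pos": [0.2,0.2,-1],"twist": 0}
    - {"grip": 4,"delta_pos": [0,0,-2.5],"twist": 0}
    - {"grip": 4,"delta_pos": [0,0,-2.5],"twist": 0}
    - {"grip": 4,"delta_pos": [0,0,-1.5],"twist": 0}
    - {"grip": 4,"delta_pos": [0,0,0],"twist": 0}
    - {"grip": 4,"delta_pos": [0,0,0],"twist": 0}

```text
t: 27.4
tool_pos: [576.0, -264.1, 26.2]
tcp_rot: [0.018, 3.141, 0.0]
ft_force: [0.9, -0.4, 0.4]
finger_gap: 40.2
finger_force: 0.0
```

step_arm:
  moves:
    - {"grip": 0.5,"delta_pos": [0,0,0],"twist": 0}
    - {"grip": 0.5,"delta_pos": [0,0,0],"twist": 0}
    - {"grip": 0.5,"delta_pos": [0,0,0],"twist": 0}
    - {"grip": 0.5,"delta_pos": [0,0,0],"twist": 0}

```text
t: 27.8
tool_pos: [576.6, -265.2, 27.8]
tcp_rot: [0.02, 3.139, -0.002]
ft_force: [-0.2, 0.4, 4.2]
finger_gap: 11.6
finger_force: 58.5
```

step_arm:
  moves:
    - {"grip": 0.5,"delta_pos": [0,0,3],"twist": 0}
    - {"grip": 0.5,"delta_pos": [0,0,4],"twist": 0}
    - {"grip": 0.5,"delta_pos": [0,0,4],"twist": 0}
    - {"grip": 0.5,"delta_pos": [0,0,4],"twist": 0}
    - {"grip": 0.5,"delta_pos": [0,0,4],"twist": 0}
    - {"grip": 0.5,"delta_pos": [-1.3,4.6,0],"twist": 0}
    - {"grip": 0.5,"delta_pos": [-1.3,4.6,0],"twist": 0}
    - {"grip": 0.5,"delta_pos": [-1.3,4.6,0],"twist": 0}

```text
t: 28.6
tool_pos: [535.6, -125.5, 216.4]
tcp_rot: [0.022, 3.141, 0.0]
ft_force: [0.9, 0.9, -1.5]
finger_gap: 11.8
finger_force: 58.7
```

step_arm:
  moves:
    - {"grip": 0.5,"delta_pos": [0,4.6,0],"twist": 0}
    - {"grip": 0.5,"delta_pos": [0,4.6,0],"twist": 0}
    - {"grip": 0.5,"delta_pos": [0,4.6,0],"twist": 0}
    - {"grip": 0.5,"delta_pos": [0,4.6,0],"twist": 0}
    - {"grip": 0.5,"delta_pos": [0,4.6,0],"twist": 0}
    - {"grip": 0.5,"delta_pos": [0,4.6,0],"twist": 0}
    - {"grip": 0.5,"delta_pos": [0,4.6,0],"twist": 0}
    - {"grip": 0.5,"delta_pos": [0,4.6,0],"twist": 0}

```text
t: 29.4
tool_pos: [535.9, 242.6, 216.1]
tcp_rot: [-0.021, -3.141, 0.001]
ft_force: [0.5, 0.4, -1.1]
finger_gap: 11.8
finger_force: 58.6
```

step_arm:
  moves:
    - {"grip": 0.5,"delta_pos": [0,4.6,0],"twist": 0}
    - {"grip": 0.5,"delta_pos": [0,0,0],"twist": 0}
    - {"grip": 0.5,"delta_pos": [0,0,0],"twist": 0}
    - {"grip": 0.5,"delta_pos": [0,0,0],"twist": 0}

```text
t: 29.8
tool_pos: [536.9, 285.2, 216.0]
tcp_rot: [-0.023, -3.141, 0.003]
ft_force: [0.3, -0.2, -1.4]
finger_gap: 12.1
finger_force: 58.7
```

step_arm:
  moves:
    - {"grip": 0.5,"delta_pos": [0.1,0.1,0],"twist": 0}
    - {"grip": 0.5,"delta_pos": [0,0,-1.4],"twist": 0}
    - {"grip": 0.5,"delta_pos": [0,0,-1.3],"twist": 0}
    - {"grip": 0.5,"delta_pos": [0,0,0],"twist": 0}
    - {"grip": 0.5,"delta_pos": [0,0,0],"twist": 0}

```text
t: 30.3
tool_pos: [537.3, 287.4, 188.9]
tcp_rot: [-0.022, -3.141, 0.001]
ft_force: [-0.3, 0.0, -1.2]
finger_gap: 12.1
finger_force: 58.7
```

step_arm:
  moves:
    - {"grip": 0.5,"delta_pos": [0,0,-0.3],"twist": 0}
    - {"grip": 0.5,"delta_pos": [0,0,-0.2],"twist": 0}
    - {"grip": 0.5,"delta_pos": [0,0,0],"twist": 0}

```text
t: 30.6
tool_pos: [538.0, 288.4, 185.5]
tcp_rot: [0.02, 3.14, 0.001]
ft_force: [-0.2, -0.7, 2.4]
finger_gap: 11.7
finger_force: 59.3
```

step_arm:
  moves:
    - {"grip": 0.5,"delta_pos": [0,0,-0.2],"twist": 0}
    - {"grip": 0.5,"delta_pos": [0,0,-0.2],"twist": 0}
    - {"grip": 0.5,"delta_pos": [0,0,0],"twist": 0}

```text
t: 30.9
tool_pos: [538.5, 288.3, 185.0]
tcp_rot: [0.02, 3.137, 0.003]
ft_force: [-3.7, -3.1, 15.4]
finger_gap: 12.0
finger_force: 60.8
```

Blocked again. I'll recheck with a small recentring to be sure.

step_arm:
  moves:
    - {"grip": 0.5,"delta_pos": [0,0,0.8],"twist": 0}
    - {"grip": 0.5,"delta_pos": [-0.1,-0.1,0],"twist": 0}
    - {"grip": 0.5,"delta_pos": [0,0,-0.4],"twist": 0}
    - {"grip": 0.5,"delta_pos": [0,0,-0.3],"twist": 0}
    - {"grip": 0.5,"delta_pos": [0,0,-0.2],"twist": 0}
    - {"grip": 0.5,"delta_pos": [0,0,0],"twist": 0}
    - {"grip": 0.5,"delta_pos": [0,0,0],"twist": 0}

```text
t: 31.6
tool_pos: [538.2, 286.8, 183.2]
tcp_rot: [0.021, 3.136, 0.002]
ft_force: [-3.0, -2.3, 16.5]
finger_gap: 12.2
finger_force: 60.7
```

```bash
python3 - <<'E'
from h import *
p,d=robot.snapshot("side"); u,v=map(int,proj("side",(536,286,170)))
cv2.imwrite("pics/s5.png",cv2.resize(p[v-40:v+40,u-50:u+50],(750,600),interpolation=cv2.INTER_CUBIC)[:,:,::-1])
E
```

```text
(no output)
```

View pics/s5.png

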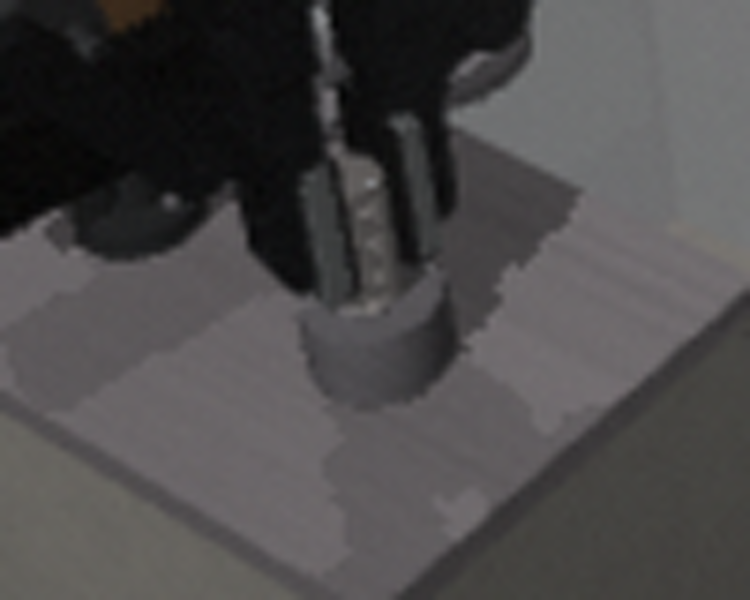

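s5 shows the collar (300–460) wider than the bore (312–456), seated at the mouth: too big. To the tray.

step_arm:
  moves:
    - {"grip": 0.5,"delta_pos": [0,0,2],"twist": 0}
    - {"grip": 0.5,"delta_pos": [0,0,2],"twist": 0}
    - {"grip": 0.5,"delta_pos": [0,-4.6,0],"twist": 0}
    - {"grip": 0.5,"delta_pos": [0,-4.6,0],"twist": 0}
    - {"grip": 0.5,"delta_pos": [1,-4.6,0],"twist": 0}
    - {"grip": 0.5,"delta_pos": [1.5,-4.6,0],"twist": 0}
    - {"grip": 0.5,"delta_pos": [1.5,-4.6,0],"twist": 0}
    - {"grip": 0.5,"delta_pos": [1.5,-4.6,0],"twist": 0}

```text
t: 32.45
tool_pos: [591.1, 9.5, 218.0]
tcp_rot: [-0.019, -3.14, -0.0]
ft_force: [1.1, 1.7, -0.4]
finger_gap: 12.0
finger_force: 58.9
```

step_arm:
  moves:
    - {"grip": 0.5,"delta_pos": [1.5,-4.5,0],"twist": 0}
    - {"grip": 0.5,"delta_pos": [1.5,-4.5,0],"twist": 0}
    - {"grip": 0.5,"delta_pos": [1.5,-4.5,0],"twist": 0}
    - {"grip": 0.5,"delta_pos": [1.5,-4.5,0],"twist": 0}
    - {"grip": 0.5,"delta_pos": [0.7,-4.5,0],"twist": 0}
    - {"grip": 0.5,"delta_pos": [0,0,0],"twist": 0}
    - {"grip": 0.5,"delta_pos": [0,0,0],"twist": 0}
    - {"grip": 0.5,"delta_pos": [0,0,0],"twist": 0}

```text
t: 33.25
tool_pos: [658.4, -211.7, 218.1]
tcp_rot: [-0.017, -3.14, -0.004]
ft_force: [-0.4, 1.3, -1.1]
finger_gap: 11.7
finger_force: 59.0
```

step_arm:
  moves:
    - {"grip": 0.5,"delta_pos": [0,0,-4],"twist": 0}
    - {"grip": 0.5,"delta_pos": [0,0,-4],"twist": 0}
    - {"grip": 0.5,"delta_pos": [0,0,-4],"twist": 0}
    - {"grip": 0.5,"delta_pos": [0,0,-3],"twist": 0}
    - {"grip": 0.5,"delta_pos": [0,0,-2],"twist": 0}
    - {"grip": 0.5,"delta_pos": [0,0,-0.8],"twist": 0}
    - {"grip": 0.5,"delta_pos": [0,0,0],"twist": 0}
    - {"grip": 0.5,"delta_pos": [0,0,0],"twist": 0}

```text
t: 34.05
tool_pos: [659.7, -213.0, 42.9]
tcp_rot: [0.018, 3.139, -0.0]
ft_force: [0.0, 0.1, -1.0]
finger_gap: 11.6
finger_force: 59.0
```

step_arm:
  moves:
    - {"grip": 0.5,"delta_pos": [0,0,-0.4],"twist": 0}
    - {"grip": 0.5,"delta_pos": [0,0,-0.3],"twist": 0}
    - {"grip": 0.5,"delta_pos": [0,0,-0.2],"twist": 0}
    - {"grip": 0.5,"delta_pos": [0,0,0],"twist": 0}

```text
t: 34.45
tool_pos: [659.0, -213.9, 33.9]
tcp_rot: [0.02, 3.14, -0.0]
ft_force: [-1.0, 1.6, 3.7]
finger_gap: 11.9
finger_force: 59.7
```

step_arm:
  moves:
    - {"grip": 3.5,"delta_pos": [0,0,0],"twist": 0}
    - {"grip": 3.5,"delta_pos": [0,0,0],"twist": 0}
    - {"grip": 3.5,"delta_pos": [0,0,0],"twist": 0}
    - {"grip": 3.5,"delta_pos": [0,0,3],"twist": 0}
    - {"grip": 3.5,"delta_pos": [0,0,4],"twist": 0}
    - {"grip": 3.5,"delta_pos": [0,0,4],"twist": 0}
    - {"grip": 3.5,"delta_pos": [0,0,4],"twist": 0}
    - {"grip": 3.5,"delta_pos": [0,0,4],"twist": 0}

```text
t: 35.25
tool_pos: [658.1, -213.8, 223.8]
tcp_rot: [-0.02, -3.141, 0.0]
ft_force: [1.3, 0.2, -0.2]
finger_gap: 35.2
finger_force: 0.0
```

step_arm:
  moves:
    - {"grip": 5,"delta_pos": [-0.4,4.6,0.5],"twist": -0.14}
    - {"grip": 5,"delta_pos": [-0.4,4.6,0.5],"twist": -0.14}
    - {"grip": 5,"delta_pos": [-0.4,4.6,0],"twist": -0.14}
    - {"grip": 5,"delta_pos": [-0.4,4.6,0],"twist": -0.14}
    - {"grip": 5,"delta_pos": [-0.4,4.6,0],"twist": -0.14}
    - {"grip": 5,"delta_pos": [-0.4,4.6,0],"twist": -0.14}
    - {"grip": 5,"delta_pos": [-0.4,4.6,0],"twist": -0.14}
    - {"grip": 5,"delta_pos": [-0.4,4.6,0],"twist": -0.14}

```text
t: 36.05
tool_pos: [626.0, 156.0, 232.2]
tcp_rot: [1.693, 2.646, 0.0]
ft_force: [0.3, -0.7, 0.7]
finger_gap: 50.3
finger_force: 0.0
```

step_arm:
  moves:
    - {"grip": 5,"delta_pos": [-0.5,4.8,0],"twist": -0.14}
    - {"grip": 5,"delta_pos": [-0.5,4.8,0],"twist": -0.14}
    - {"grip": 5,"delta_pos": [-0.5,4.8,0],"twist": -0.12}
    - {"grip": 5,"delta_pos": [0,0,0],"twist": 0}
    - {"grip": 5,"delta_pos": [0,0,0],"twist": 0}
    - {"grip": 5,"delta_pos": [0,0,0],"twist": 0}

```text
t: 36.65
tool_pos: [611.9, 296.5, 232.1]
tcp_rot: [2.179, 2.261, -0.002]
ft_force: [0.4, -0.9, -0.3]
finger_gap: 49.8
finger_force: 0.0
```

```bash
python3 - <<'E'
from h import *
print(robot.get_state()["tool_pos"])
p,d=adapters()
E
```

```text
[611.89551736 296.50378381 232.09700566]
[306.3 203.4] 27 [ 660.  -132.5] [139. 139. 140.]
[336.1 204.9] 27 [ 656.5 -214. ] [129. 126. 125.]
[263.1 209.2] 23 [643.2 -15. ] [146. 140.  37.]
[385.8 219.9] 20 [ 615.4 -348.3] [36. 46. 54.]
[401.1 232. ] 68 [ 582.3 -388. ] [40. 53. 65.]
[272.3 241.9] 22 [554.1 -40.5] [ 41.  67. 132.]
[312.9 276.1] 22 [ 463.7 -147.9] [ 44.  71. 137.]
```

step_arm:
  moves:
    - {"grip": 5,"delta_pos": [-0.25,0.55,0],"twist": 0}
    - {"grip": 5,"delta_pos": [0,0,-2],"twist": 0}
    - {"grip": 5,"delta_pos": [0,0,-2],"twist": 0}
    - {"grip": 5,"delta_pos": [0,0,-1.4],"twist": 0}
    - {"grip": 5,"delta_pos": [0,0,0],"twist": 0}
    - {"grip": 5,"delta_pos": [0,0,0],"twist": 0}

```text
t: 37.3
tool_pos: [609.1, 303.5, 178.6]
tcp_rot: [2.179, 2.263, 0.0]
ft_force: [1.0, -0.0, 1.3]
finger_gap: 50.1
finger_force: 0.0
```

step_arm:
  moves:
    - {"grip": 0.5,"delta_pos": [0,0,0],"twist": 0}
    - {"grip": 0.5,"delta_pos": [0,0,0],"twist": 0}
    - {"grip": 0.5,"delta_pos": [0,0,0],"twist": 0}
    - {"grip": 0.5,"delta_pos": [0,0,0],"twist": 0}

```text
t: 37.7
tool_pos: [609.9, 304.0, 179.6]
tcp_rot: [2.178, 2.262, 0.004]
ft_force: [1.5, 0.2, 4.1]
finger_gap: 11.8
finger_force: 60.7
```

step_arm:
  moves:
    - {"grip": 0.5,"delta_pos": [0,0,0],"twist": -0.14}
    - {"grip": 0.5,"delta_pos": [0,0,0],"twist": -0.14}
    - {"grip": 0.5,"delta_pos": [0,0,0],"twist": -0.14}
    - {"grip": 0.5,"delta_pos": [0,0,0],"twist": -0.14}
    - {"grip": 0.5,"delta_pos": [0,0,0],"twist": -0.14}
    - {"grip": 0.5,"delta_pos": [0,0,0],"twist": -0.14}
    - {"grip": 0.5,"delta_pos": [0,0,0],"twist": -0.14}
    - {"grip": 0.5,"delta_pos": [0,0,0],"twist": -0.14}

```text
t: 38.5
tool_pos: [611.0, 303.3, 179.7]
tcp_rot: [3.049, 0.751, 0.008]
ft_force: [3.8, -1.1, 1.5]
finger_gap: 12.1
finger_force: 60.7
```

step_arm:
  moves:
    - {"grip": 0.5,"delta_pos": [0,0,0],"twist": -0.12}
    - {"grip": 0.5,"delta_pos": [0,0,0],"twist": -0.1}
    - {"grip": 0.5,"delta_pos": [0,0,0],"twist": -0.06}
    - {"grip": 0.5,"delta_pos": [0,0,0],"twist": -0.03}
    - {"grip": 0.5,"delta_pos": [0,0,0],"twist": 0}

```text
t: 39.0
tool_pos: [611.1, 302.9, 179.7]
tcp_rot: [3.127, 0.284, 0.009]
ft_force: [5.0, -1.3, 3.7]
finger_gap: 11.9
finger_force: 65.2
```

```bash
python3 - <<'E'
from plant import robot
s=robot.get_state();print(s["moment"],s["joints"],s["tcp_rot"],s["tool_pos"])
E
```

```text
[-0.3213216  -0.88681229  1.17771766] [-0.85932755  0.68357324  0.6860607   1.19915031 -0.41593652  1.39091839
 -1.60659665] [3.12697585 0.28416336 0.0086296 ] [611.1448118  302.92932192 179.69084281]
```

step_arm:
  moves:
    - {"grip": 0.5,"delta_pos": [0,0,0],"twist": 0.03}
    - {"grip": 4,"delta_pos": [0,0,0],"twist": 0}
    - {"grip": 4,"delta_pos": [0,0,0],"twist": 0}
    - {"grip": 4,"delta_pos": [0,0,3],"twist": 0}
    - {"grip": 4,"delta_pos": [0,0,4],"twist": 0}
    - {"grip": 4,"delta_pos": [-4,1,0],"twist": 0}
    - {"grip": 4,"delta_pos": [-4,1,0],"twist": 0}
    - {"grip": 4,"delta_pos": [-4,1,0],"twist": 0}

```text
t: 39.8
tool_pos: [486.5, 334.3, 247.7]
tcp_rot: [-3.124, -0.327, 0.004]
ft_force: [-0.9, 1.1, 1.0]
finger_gap: 40.3
finger_force: 0.0
```

step_arm:
  moves:
    - {"grip": 4,"delta_pos": [-3,3,0],"twist": 0}
    - {"grip": 4,"delta_pos": [-3,3,0],"twist": 0}
    - {"grip": 4,"delta_pos": [-3,3,0],"twist": 0}
    - {"grip": 4,"delta_pos": [0,0,0],"twist": 0}
    - {"grip": 4,"delta_pos": [0,0,0],"twist": 0}

```text
t: 40.3
tool_pos: [396.4, 425.1, 247.5]
tcp_rot: [3.123, 0.334, -0.004]
ft_force: [0.6, -0.4, -0.3]
finger_gap: 40.2
finger_force: 0.0
```

```bash
python3 - <<'E'
from h import *
p,d=adapters(); cv2.imwrite("pics/t4.png",cv2.resize(p[130:310,95:445],(800,411))[:,:,::-1])
P=cloud("top",d); m=(P[...,2]>185)&(P[...,2]<210)&(abs(P[...,0]-609)<50)&(abs(P[...,1]-301)<50)&(p.max(-1)<70)
print(m.sum(),cv2.minAreaRect(P[m][:,:2].astype(np.float32)))
E
```

```text
[306.3 203.4] 26 [ 660.1 -132.8] [111. 108. 106.]
[336.2 204.7] 26 [ 656.8 -214.2] [136. 136. 137.]
[263.1 209.2] 23 [643.2 -15. ] [114.  96.  31.]
[386.3 219.7] 21 [ 616.  -349.6] [45. 63. 81.]
[402.2 232.5] 68 [ 581.1 -391.1] [42. 55. 67.]
[272.4 242. ] 23 [553.9 -40.7] [ 38.  62. 124.]
[312.9 276.1] 22 [ 463.7 -147.9] [ 40.  66. 131.]
223 ((608.4014892578125, 301.29364013671875), (70.49247741699219, 13.731103897094727), 12.648879051208496)
```

View pics/t4.png

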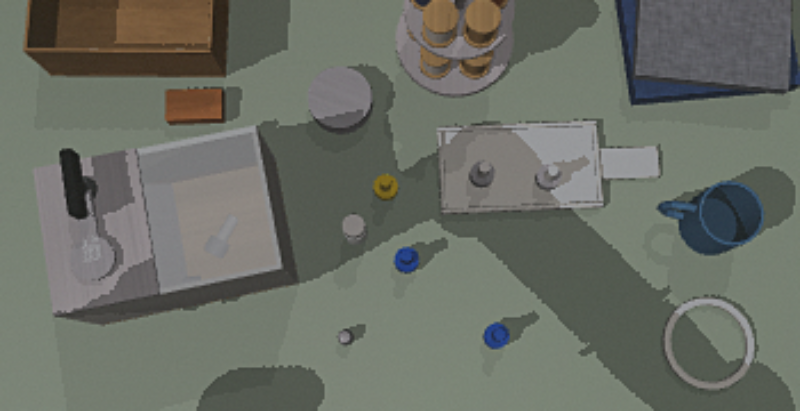

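t4 shows both big adapters standing in the tray at (482,173) and (548,177), a dropped one visible in the bay at (222,235), and the disc covering the bore at (92,257). The handle is about 0.006 rad from its stop and the bystanders have not moved.

```bash
python3 -c "
from plant import robot
print(robot.sign_off())"
```

```text
the job is handed in; nothing more can be done
None
```

I found four adapters and sorted all of them: the two small ones dropped through the bore, the two too-big ones are standing in the spoon-rest tray, the handle is fully off again, and the job is handed in.

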